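# Flip a colour sample onto the viewing board

## Task

The sample panel lies painted side down on the brown paper in front of the white viewing board. Without picking it up, push it with the fingers against the blue front edge of the board until it tips up on edge and flips over onto the board, painted side up, then push it on until the whole panel lies on the board. Leave the standard panel already on the board, the jar, the dropper bottle and the pen cup where they are.

Things in the scene. Friction and masses are not known exactly. Their poses are not given: they have to be found in the camera images.
- board: White board with blue edges, a fixed slab 340 mm deep (its x), 360 mm wide (its y), 18 mm thick, flat on the bench (z = 0). Origin: foot of the middle of its front edge, an upright face 18 mm high over the whole width. x points back across the board, away from the robot within 0.4 rad; y runs along the front edge.
- panel: Rigid rectangle 80 (its x) x 100 (its y) x 8 mm thick, square edges, 40 to 85 g; fingertips grip its side by friction under 5 to 8 N of push. Starts flat on the paper before the board's front, brown back up, x within 0.3 rad of the board's x. Origin: centre of its grey-green painted face; its z points up at the start, down once flipped. Tipped over, it first sticks out 20 mm over the front edge.
- corner0 (a point): corner of the panel at its +x +y (50 mm along y and 40 mm along x from the panel's centre), at mid-thickness, 4 mm from either face
- corner1 (a point): corner of the panel at its +x -y, at mid-thickness
- corner2 (a point): corner of the panel at its -x -y, at mid-thickness
- corner3 (a point): corner of the panel at its -x +y, at mid-thickness
- standard: The standard panel: another panel of the same size (80 x 100 x 8 mm), loose, lying painted side up towards the back of the board, its near side at least 120 mm behind the board's front edge. Origin: centre of its underside. Leave it alone.
- jar: Closed amber jar with a black cap, 68 mm across, 105 mm high, standing beside the board. Origin: centre of its base. Leave it alone.
- dropper: White dropper bottle with a pointed cap, 54 mm across, 145 mm high, standing beside the board. Origin: centre of its base. Leave it alone.
- cup: Grey cup of pens, 74 mm across, 140 mm high with the pens, standing beside the board. Origin: centre of its base. Leave it alone.
Things that resemble listed ones, but are neither listed nor needed, are in the scene too. What is shaped like the panel but orange, pink or yellow is not meant.

How it is judged:
By the outcome, as a careful person would: the job done as asked, in the order asked, and still so for the second after the job is handed in, with the robot touching nothing.
It also fails if it takes over 64 s, if anything falls off the work surface, if the arm or the gripper's body presses on something with over 40 N, if the wrist force passes 120 N, or if a joint passes its speed limit or range.

## Robot

A 7-joint arm with a two-finger parallel gripper is mounted at the origin on the work surface. World frame = base frame: x ahead of the robot, y to its left, z up, the work surface at z = 0. Lengths are in mm, angles in rad, forces in N, time in s.
With the tool pointing down it reaches from about 425 to 875 mm from the base axis. Payload 8.4 kg.
Tool frame: the origin (TCP) lies at the very end of the fingers, on their centre line; the grasp point (between the pads) lies 19 mm behind it; z points along the fingers, y is the line along which they close (so a half turn about z gives the same grasp; the last joint's range is limited). The gripper opens to 85 mm and grips with 20 to 120 N. Pads are 22 mm wide; open, the fingers measure 114 mm over their backs; the gripper's body (76 mm by 85 mm) begins 54 mm behind the grasp point. The pads swing forward as they close: fully open they stand 13 mm farther back than shut.
Start: joints at [1.126, 0.333, 0.04, 1.465, -0.013, 1.343, -0.059], TCP at [220.294, -611.502, 231.308] pointing down, gripper open.
Joint ranges: [-2.58, 2.58], [-0.38, 2.09], [-1.3, 1.39], [0.25, 2.4], [-1.5, 4.64], [0.08, 2.09], [-2.65, 2.65]. Speed limits (rad/s): [2.22, 2.22, 2.79, 2.79, 3.14, 3.14, 3.14].

## Interface

Orientations are given as a rotation vector (axis times angle).
In Python, from cell import monitor, imaging, ticket gives the robot as it stands. The module is installed in compiled form; this text tells all that it offers.
- The arm moves only by the shell command python3 -m handwheel 'ROWS' [FORCE]. ROWS is JSON, a list of rows, each an object of numbers: "ax", "ay", "az": the turn, a rotation vector about the tool's x, y, z in degrees; "x", "y", "z": the shift along the tool's x, y, z in m; "fingers": the finger opening in m, from 0 to 0.0854. In form: [{"ax": .., "ay": .., "az": .., "x": .., "y": .., "z": .., "fingers": ..}, ...]. A call has 1 to 12 rows; each row shifts and turns the commanded pose from where the row before left it, along the tool's axes as they then stand; what a row does not reach is not made up. A row lasts 1/12 s, in which the tool goes at most 41.7 mm and 7.16 degrees, less where a joint would pass 70% of its speed; a pose out of reach is approached as far as the arm can. A call is refused whole if a number of a shift passes 0.0417 or a number of a turn 7.16, either way. A call with a gripper value outside its range is refused whole. The fingers move at their own pace and stop on an object; FORCE is the grip in N (left out, the last holds). Time passes only in rows, so rows that do not move let the fingers close. It gives the time, the measured TCP pose, the force, the opening and the grip force at its end, in the units of the state.
- monitor.state(): the state, without advancing time (a new reading comes with each control period).
- imaging.get_image(name): name is "scene" or "side" or "wrist"; returns a dict with "image" (384x512x3 uint8, red, green, blue), "K" (3x3 intrinsics, pixels), "position" and "orientation" of the camera in the world. Camera axes: x right, y down, z forward; pixel columns grow to the right and rows downward; lengths in mm; the calibration is good to about 2 mm. A picture is of the moment at which its call begins. There is no depth.
- ticket.hand_in(): hands the job in; it is judged then, once.
Trained networks look in a picture, given as the dict that the camera call returned (one of the last four; its "shot" number tells which), for a name from the list of things; names that differ only in an ending like _2 or _b are one class to them, and where a whole thing is asked for, a point or a joint stands for the part that bears it (a point fixed in the world has none). Each returns a list of dicts, best first, with "conf" (0 to 1); they miss things now and then, are a little off and sometimes report something else, mostly with a low value. They report only what shows in the picture. A call takes as long as a camera call. They do not tell look-alikes from the thing itself.
- imaging.find_in(picture, thing): "point" ([column, row] in pixels, amid what is visible of it).
- imaging.regions_of(picture, thing): "mask" (384x512 bool, what is visible of it) and "point" ([column, row] in pixels, amid what is visible of it).
The state is a dict: "t": time; "q": joint angles; "qd": joint speeds; "tau": joint torques, N m; "tcp_pos": TCP position; "eef_rot": TCP orientation; "ft_force": force on the tool from outside, world axes, zero at the start; "wrist_torque": the same for the moment, N m; "gripper_width": finger opening in mm; "grip_force": force on a finger pad.
Only numpy, scipy, OpenCV 4.12 (cv2) and the standard library are available. Lean on these libraries where they do the work, as an engineer would, in place of code of your own. Each camera call takes 0.05 s, during which the arm holds its last target. There are 200 camera calls.

## Working session

There is one attempt and no reset: what is moved stays moved. The work goes in short steps, Python scripts to look and compute and a shell command to move; the robot and the scene stay as the last step left them, time stands still between calls to the robot, and variables do not carry over. Pictures are saved under pics/ and viewed, at most 10 in all, crops included, and the job is handed in when it is done.

```bash
mkdir -p pics; cat > h.py <<'E'
import numpy as np, cv2
from scipy.spatial.transform import Rotation as R
from cell import monitor, imaging, ticket
def Rm(o):
    o=np.array(o,float)
    return o if o.shape==(3,3) else (R.from_rotvec(o).as_matrix() if o.shape==(3,) else R.from_quat(o).as_matrix())
def ray(p,uv,z):
    d=Rm(p["orientation"])@np.linalg.inv(p["K"])@np.array([uv[0],uv[1],1.]); c=np.array(p["position"])
    return c+d*(z-c[2])/d[2]
def proj(p,X):
    x=np.array(p["K"])@Rm(p["orientation"]).T@(np.array(X,float)-p["position"]); return x[:2]/x[2]
def save(p,n,crop=None,s=1):
    im=p["image"][:,:,::-1]
    if crop: im=im[crop[1]:crop[3],crop[0]:crop[2]]
    cv2.imwrite("pics/"+n,cv2.resize(im,None,fx=s,fy=s,interpolation=cv2.INTER_CUBIC))
E
python3 - <<'E'
from h import *
np.set_printoptions(precision=1,suppress=True)
ps={n:imaging.get_image(n) for n in("scene","side","wrist")}
for n,p in ps.items():
    print(n,p["position"],p["orientation"],p["K"][0])
    for t in["board","panel","standard","jar","dropper","cup","corner0","corner1","corner2","corner3"]:
        print(t,[(np.round(d["point"]),round(d["conf"],2),ray(p,d["point"],0)[:2]) for d in imaging.find_in(p,t)[:4]])
print(monitor.state())
cv2.imwrite("pics/a.png",np.vstack([ps["scene"]["image"],ps["side"]["image"]])[:,:,::-1][:, :] if 0 else cv2.resize(np.hstack([ps["scene"]["image"],ps["side"]["image"]])[:,:,::-1],(800,300)))
save(ps["scene"],"scene.png",None,1.5)
E
```

```text
scene [1107.9  327.3 1009.4] [-1.4 -2.3  0.7] [497.5   0.  256.6]
board [(array([275., 257.]), 0.91, array([650.2, 138.1])), (array([257., 166.]), 0.73, array([442.4, -12.3]))]
panel [(array([391., 167.]), 0.96, array([295. , 291.9])), (array([258., 169.]), 0.77, array([451. ,  -4.3])), (array([328., 152.]), 0.72, array([322.3, 133.1])), (array([161., 126.]), 0.62, array([ 440.7, -299.5]))]
standard [(array([262., 272.]), 0.89, array([696.1, 128.5]))]
jar [(array([172., 162.]), 0.61, array([ 529.3, -207. ]))]
dropper [(array([163., 211.]), 0.72, array([ 663.3, -150.4]))]
cup [(array([396., 209.]), 0.94, array([407.1, 342.3]))]
corner0 [(array([255., 171.]), 0.96, array([460.1,  -7.3])), (array([223., 105.]), 0.73, array([ 298.5, -189.1])), (array([330., 152.]), 0.67, array([319.3, 135.5])), (array([393., 169.]), 0.63, array([297.4, 296.8]))]
corner1 [(array([255., 171.]), 0.96, array([460.1,  -7.3])), (array([223., 105.]), 0.73, array([ 298.5, -189.1])), (array([330., 152.]), 0.67, array([319.3, 135.5])), (array([393., 169.]), 0.63, array([297.4, 296.8]))]
corner2 [(array([255., 171.
[... 1841 characters left out ...]
 0.82, array([299.8, 296.5])), (array([282., 200.]), 0.79, array([454.1, -12.8])), (array([348., 179.]), 0.76, array([ 306.3, -183.9]))]
wrist [ 286.6 -586.3  374.3] [ 2.4 -1.7 -0.2] [272.6   0.  253.7]
board []
panel []
standard []
jar []
dropper []
cup []
corner0 []
corner1 []
corner2 []
corner3 []
{'t': 1.65, 'q': array([ 1.1,  0.3,  0. ,  1.5, -0. ,  1.3, -0.1]), 'qd': array([ 0., -0.,  0.,  0.,  0., -0., -0.]), 'tau': array([ -0. , -65.8,   1.4, -40.6,   0. ,   0. ,   0. ]), 'tcp_pos': array([ 220.3, -611.5,  231.3]), 'eef_rot': array([-3.1, -0.5, -0. ]), 'ft_force': array([-0. ,  0.2, -0.1]), 'wrist_torque': array([-0.,  0.,  0.]), 'grip_force': 0.0, 'gripper_width': 85.25605827037437}
```

View pics/scene.png

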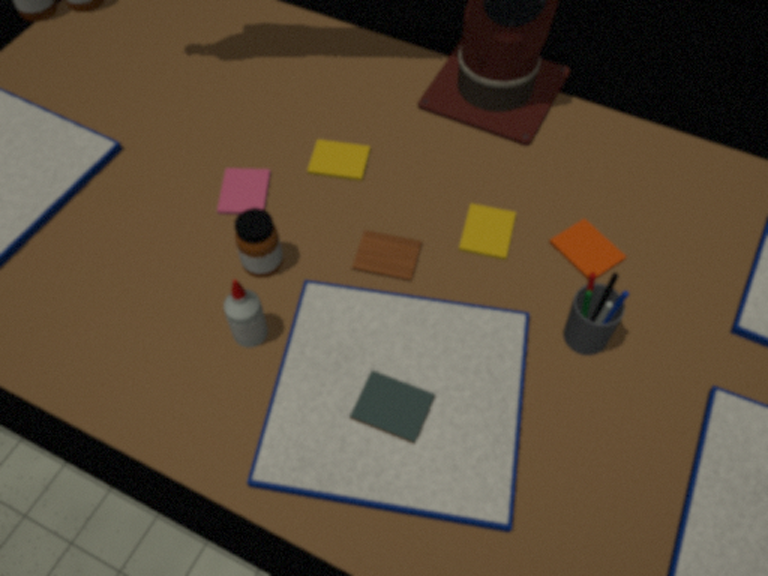

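View pics/a.png

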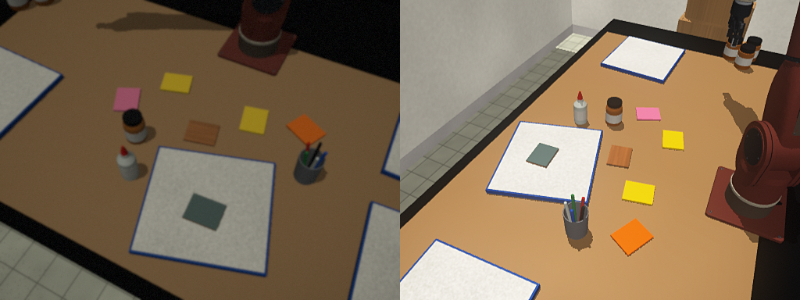

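The picture shows the brown panel at scene px (258,169). Its look-alikes are pink (161,126), yellow (226,106), yellow (325,153) and orange (391,167). Only the brown one lies in front of the white board holding the green standard (262,270), with its brown back up. I'll confirm that in a crop and measure it.

```bash
cat >> h.py <<'E'
def outline(p,thing,near,z):
    best=min(imaging.regions_of(p,thing),key=lambda d:np.hypot(*(np.array(d["point"])-near)))
    m=best["mask"].astype(np.uint8)
    c=max(cv2.findContours(m,cv2.RETR_EXTERNAL,cv2.CHAIN_APPROX_NONE)[0],key=cv2.contourArea)[:,0]
    P=np.array([ray(p,u,z)[:2] for u in c])
    r=cv2.minAreaRect(P.astype(np.float32)); return r,cv2.boxPoints(r),best["conf"]
E
python3 - <<'E'
from h import *
np.set_printoptions(precision=1,suppress=True)
s=imaging.get_image("scene"); d=imaging.get_image("side")
for p,a,b,e in((s,(258,170),(275,257),(262,272)),(d,(280,199),(193,216),(182,199))):
    for t,n,z in(("panel",a,8),("board",b,18),("standard",e,26)):
        r,bx,c=outline(p,t,n,z); print(t,c,np.array(r[0]),r[1],r[2],bx.tolist())
    for t in("jar","dropper","cup"):
        for g in imaging.regions_of(p,t)[:1]:
            v,u=np.nonzero(g["mask"]); print(t,g["conf"],ray(p,(u[v>v.max()-4].mean(),v.max()),0)[:2])
i=s["image"]
save(s,"crop.png",(150,100,410,300),3)
# blue edge corners by color
for uv in((203.5,188.5),(352,209),(167.5,323),(340,350)): print(ray(s,uv,18)[:2])
E
```

```text
panel 0.58 [457.2  -2. ] (85.01392364501953, 100.26317596435547) 12.926974296569824 [[404.5695495605469, 37.37665557861328], [426.9992980957031, -60.34545135498047], [509.8586120605469, -41.32707214355469], [487.4288635253906, 56.39503479003906]]Traceback (most recent call last):
  File "<stdin>", line 6, in <module>
  File "h.py", line 17, in outline
    best=min(imaging.regions_of(p,thing),key=lambda d:np.hypot(*(np.array(d["point"])-near)))
ValueError: min() iterable argument is empty
```

```bash
python3 - <<'E'
from h import *
np.set_printoptions(precision=1,suppress=True)
s=imaging.get_image("scene"); d=imaging.get_image("side")
save(s,"crop.png",(150,100,410,300),3)
for p,a,b,e in((s,(258,170),(275,257),(262,272)),(d,(280,199),(193,216),(182,199))):
    for t,n,z in(("panel",a,8),("board",b,18),("standard",e,26)):
        try: r,bx,c=outline(p,t,n,z); print(t,c,np.array(r[0]),r[1],r[2],bx.round(1).tolist())
        except ValueError: print(t,"none")
    for t in("jar","dropper","cup"):
        for g in imaging.regions_of(p,t)[:1]:
            v,u=np.nonzero(g["mask"]); print(t,g["conf"],ray(p,(u[v>v.max()-4].mean(),v.max()),0)[:2])
    # blue+white board by colour: component containing the board centre
    h=p["image"].astype(int); m=((h[...,2]-h[...,0])>-12).astype(np.uint8)
    n,l=cv2.connectedComponents(m); k=l[b[1]+20,b[0]]
    c=max(cv2.findContours((l==k).astype(np.uint8),cv2.RETR_EXTERNAL,cv2.CHAIN_APPROX_NONE)[0],key=cv2.contourArea)[:,0]
    P=np.array([ray(p,u,18)[:2] for u in c],np.float32); r=cv2.minAreaRect(P); print("boardcol",r,cv2.boxPoints(r).round(1).tolist())
for uv in((203.5,188.5),(352,209),(167.5,323),(340,350)): print(ray(s,uv,18)[:2])
E
```

```text
panel 0.56 [457.5  -1.8] (84.35821533203125, 100.41602325439453) 12.926976203918457 [[405.1000061035156, 37.70000076293945], [427.6000061035156, -60.20000076293945], [509.79998779296875, -41.29999923706055], [487.29998779296875, 56.5]]
board 0.78 [678.8 126.4] (348.7069396972656, 360.7679443359375) 16.875240325927734 [[459.6000061035156, 248.39999389648438], [564.4000244140625, -96.9000015258789], [898.0, 4.400000095367432], [793.2999877929688, 349.6000061035156]]
standard 0.88 [704.1 131. ] (82.20703887939453, 100.7542953491211) 4.594576358795166 [[659.0999755859375, 178.0], [667.0999755859375, 77.5], [749.0999755859375, 84.0999984741211], [741.0, 184.60000610351562]]
jar 0.83 [ 584.5 -169.2]
cup 0.96 [482.8 353.8]
boardcol ((697.4573974609375, 130.60511779785156), (85.5947265625, 110.06880187988281), 3.7620608806610107) [[651.0999755859375, 182.6999969482422], [658.4000244140625, 72.9000015258789], [743.7999877929688, 78.5], [736.5999755859375, 188.3000030517578]]
panel 0.96 [455.7  -1.3] (82.53987121582031, 110.2508316040039) 13.124691009521484 [[403.0, 43.099998474121094], [428.0
[... 277 characters left out ...]
.699999988079071], [786.7000122070312, 358.1000061035156]]
standard 0.62 [700.7 130.5] (87.07218933105469, 110.76895141601562) 2.734027862548828 [[654.5999755859375, 183.8000030517578], [659.9000244140625, 73.0999984741211], [746.7999877929688, 77.30000305175781], [741.5999755859375, 187.89999389648438]]
jar 0.8 [ 546.2 -161.6]
dropper 0.72 [ 674.4 -109. ]
cup 0.93 [440.7 366.1]
boardcol ((654.1538696289062, 183.25328063964844), (355.0854797363281, 495.2226257324219), 17.413911819458008) [[410.6000061035156, 366.3999938964844], [558.9000244140625, -106.0999984741211], [897.7000122070312, 0.10000000149011612], [749.5, 472.6000061035156]]
[572.6 -89.2]
[466.3 249.5]
[891.2  11.6]
[783.6 345.1]
```

View pics/crop.png

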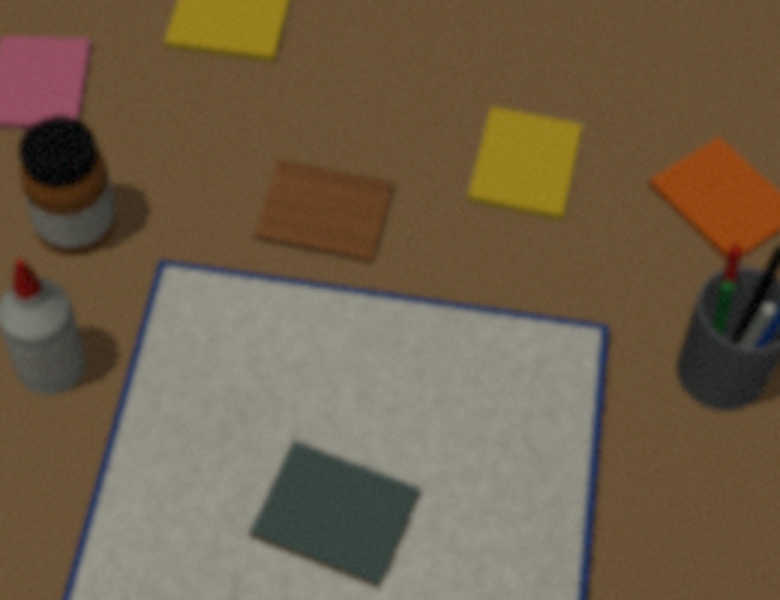

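The crop shows the brown wood-backed panel at scene px (258,169), just in front of the board's blue front edge. The board is yawed about 0.295 rad with its front middle near (517,79). The panel is centred near (456.5,-1.5) with yaw about 0.23.

```bash
cat >> h.py <<'E'
YAW=0.295; B0=np.array([517,79,0.]); RB=R.from_euler("z",YAW).as_matrix()
def plan(bpos=None,lean=0,wpos=None):
    """print turn (deg, tool) and shift (mm, tool axes after turn) to reach board-frame tip position; lean=hand leaning towards +board x, deg"""
    s=monitor.state(); T=R.from_rotvec(s["eef_rot"]).as_matrix(); p=np.array(s["tcp_pos"])
    tgt=np.array(wpos,float) if wpos is not None else B0+RB@np.array(bpos,float)
    cand=[]
    for sg in(1,-1):
        x=RB[:,0]*sg; z=np.array([0,0,-1.]); M=np.column_stack([x,np.cross(z,x),z])
        M=R.from_rotvec(RB[:,1]*np.radians(lean)).as_matrix()@M
        cand.append((np.linalg.norm(R.from_matrix(T.T@M).as_rotvec()),M,sg))
    _,M,sg=min(cand,key=lambda c:c[0])
    print("sg",sg,"turn",np.degrees(R.from_matrix(T.T@M).as_rotvec()).round(2),"shift_now",(T.T@(tgt-p)).round(1),"shift_after",(M.T@(tgt-p)).round(1))
    print("t",round(s["t"],2),"bpos",(RB.T@(p-B0)).round(1),"w",p.round(1),"q",np.round(s["q"],2),"F",(RB.T@s["ft_force"]).round(1),"grip",round(s["gripper_width"],1))
E
python3 - <<'E'
from h import *
print(R.from_rotvec(monitor.state()["eef_rot"]).as_matrix().round(2))
plan((-160,-62,120),25)
E
```

```text
[[ 0.94  0.34  0.  ]
 [ 0.34 -0.94  0.  ]
 [ 0.   -0.   -1.  ]]
sg 1 turn [  0.63 -25.     2.87] shift_now [ 350.2 -495.3  111.4] shift_after [ 341.3 -512.4  -36.3]
t 2.55 bpos [-484.6 -574.4  231.3] w [ 220.3 -611.5  231.3] q [ 1.13  0.33  0.04  1.47 -0.01  1.34 -0.06] F [ 0.6  0.7 -0.6] grip 85.7
```

```bash
r='{"x":0.021,"y":-0.030,"az":0.2,"fingers":0}'; true; python3 -m handwheel '[{"x":0.021,"y":-0.030,"fingers":0},{"x":0.021,"y":-0.030,"fingers":0},{"x":0.021,"y":-0.030,"fingers":0},{"x":0.021,"y":-0.030,"fingers":0},{"x":0.021,"y":-0.030,"fingers":0},{"x":0.021,"y":-0.030,"fingers":0},{"x":0.021,"y":-0.030,"fingers":0},{"x":0.021,"y":-0.030,"fingers":0},{"x":0.021,"y":-0.030,"fingers":0},{"x":0.021,"y":-0.030,"fingers":0},{"x":0.021,"y":-0.030,"fingers":0},{"x":0.021,"y":-0.030,"fingers":0}]' 40
python3 -c "
from h import *
plan((-160,-62,120),25)"
```

```text
sg 1 turn [  0.63 -25.     2.87] shift_now [ 350.2 -495.3  111.4] shift_after [ 341.3 -512.4  -36.3]
t 2.55 bpos [-484.6 -574.4  231.3] w [ 220.3 -611.5  231.3] q [ 1.13  0.33  0.04  1.47 -0.01  1.34 -0.06] F [ 0.6  0.7 -0.6] grip 85.7$[0]: bad value
```

```bash
python3 -m handwheel '[{"ax":0,"ay":0,"az":0,"x":0.021,"y":-0.030,"z":0,"fingers":0.0},{"ax":0,"ay":0,"az":0,"x":0.021,"y":-0.030,"z":0,"fingers":0.0},{"ax":0,"ay":0,"az":0,"x":0.021,"y":-0.030,"z":0,"fingers":0.0},{"ax":0,"ay":0,"az":0,"x":0.021,"y":-0.030,"z":0,"fingers":0.0},{"ax":0,"ay":0,"az":0,"x":0.021,"y":-0.030,"z":0,"fingers":0.0},{"ax":0,"ay":0,"az":0,"x":0.021,"y":-0.030,"z":0,"fingers":0.0},{"ax":0,"ay":0,"az":0,"x":0.021,"y":-0.030,"z":0,"fingers":0.0},{"ax":0,"ay":0,"az":0,"x":0.021,"y":-0.030,"z":0,"fingers":0.0},{"ax":0,"ay":0,"az":0,"x":0.021,"y":-0.030,"z":0,"fingers":0.0},{"ax":0,"ay":0,"az":0,"x":0.021,"y":-0.030,"z":0,"fingers":0.0},{"ax":0,"ay":0,"az":0,"x":0.021,"y":-0.030,"z":0,"fingers":0.0},{"ax":0,"ay":0,"az":0,"x":0.021,"y":-0.030,"z":0,"fingers":0.0}]' 40
python3 -c "
from h import *
plan((-160,-62,120),25)"
```

```text
t: 3.55
tcp_pos: [335.5, -185.7, 231.5]
eef_rot: [3.094, 0.54, 0.0]
ft_force: [1.1, -0.3, 0.0]
gripper_width: -0.1
grip_force: 0.0
sg 1 turn [  0.68 -25.01   2.84] shift_now [  97.5 -133.8  111.4] shift_after [ 129.3 -138.5   62.8]
t 3.55 bpos [-250.7 -200.5  231.5] w [ 335.5 -185.7  231.5] q [ 0.78 -0.21 -0.33  2.03 -0.07  1.31 -0.75] F [ 0.9 -0.6  0. ] grip -0.1
```

```bash
python3 -m handwheel '[{"ax":0,"ay":-5,"az":0.6,"x":0.01,"y":-0.028,"z":0,"fingers":0.0},{"ax":0,"ay":-5,"az":0.6,"x":0.01,"y":-0.028,"z":0,"fingers":0.0},{"ax":0,"ay":-5,"az":0.6,"x":0.01,"y":-0.028,"z":0,"fingers":0.0},{"ax":0,"ay":-5,"az":0.6,"x":0.01,"y":-0.028,"z":0,"fingers":0.0},{"ax":0,"ay":-5,"az":0.6,"x":0.01,"y":-0.028,"z":0,"fingers":0.0},{"ax":0,"ay":0,"az":0,"x":0,"y":0,"z":0,"fingers":0.0}]'
python3 -c "
from h import *
plan((-160,-62,120),25)"
```

```text
t: 4.05
tcp_pos: [337.5, -33.6, 220.5]
eef_rot: [2.963, 0.449, -0.665]
ft_force: [-1.2, -0.4, -0.3]
gripper_width: 0.1
grip_force: 0.0
sg 1 turn [0.5  0.35 0.21] shift_now [83.2  6.2 71.8] shift_after [82.8  6.5 72.3]
t 4.05 bpos [-204.5  -55.5  220.5] w [337.5 -33.6 220.5] q [ 0.56  0.08 -0.7   1.89  0.12  1.64 -1.44] F [-1.2 -0.  -0.3] grip 0.1
```

```bash
python3 -m handwheel '[{"ax":0,"ay":0,"az":0,"x":0.027,"y":0,"z":0.025,"fingers":0.0},{"ax":0,"ay":0,"az":0,"x":0.027,"y":0,"z":0.025,"fingers":0.0},{"ax":0,"ay":0,"az":0,"x":0.027,"y":0,"z":0.025,"fingers":0.0},{"ax":0,"ay":0,"az":0,"x":0.013,"y":0.001,"z":0.029,"fingers":0.0},{"ax":0,"ay":0,"az":0,"x":0.013,"y":0.001,"z":0.029,"fingers":0.0},{"ax":0,"ay":0,"az":0,"x":0.013,"y":0.001,"z":0.029,"fingers":0.0},{"ax":0,"ay":0,"az":0,"x":0,"y":0,"z":0,"fingers":0.0}]'
python3 -c "
from h import *
plan((-152,-60,9),25)
p=imaging.get_image('side'); save(p,'b.png',(200,120,360,250),4)"
```

```text
t: 4.63
tcp_pos: [373.9, -33.0, 20.8]
eef_rot: [2.964, 0.437, -0.665]
ft_force: [-2.0, -1.2, 0.2]
gripper_width: 0.0
grip_force: 0.0
sg 1 turn [ 0.41  0.35 -0.21] shift_now [20.8 -5.7  3.1] shift_after [20.8 -5.6  3.3]
t 4.63 bpos [-169.5  -65.6   20.8] w [373.9 -33.   20.8] q [ 0.46  0.43 -0.66  1.98  0.32  1.28 -1.66] F [-2.3 -0.6  0.2] grip 0.0
```

View pics/b.png

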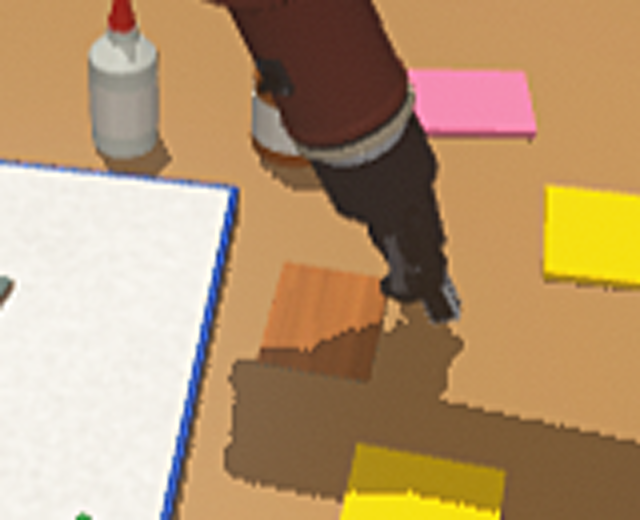

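```bash
python3 -m handwheel '[{"ax":0,"ay":0,"az":0,"x":0.012,"y":-0.003,"z":0.002,"fingers":0.0},{"ax":0,"ay":0,"az":0,"x":0.011,"y":-0.0026,"z":0.002,"fingers":0.0},{"ax":0,"ay":0,"az":0,"x":0.0055,"y":0,"z":-0.0026,"fingers":0.0},{"ax":0,"ay":0,"az":0,"x":0.0055,"y":0,"z":-0.0026,"fingers":0.0},{"ax":0,"ay":0,"az":0,"x":0.0055,"y":0,"z":-0.0026,"fingers":0.0},{"ax":0,"ay":0,"az":0,"x":0.0055,"y":0,"z":-0.0026,"fingers":0.0},{"ax":0,"ay":0,"az":0,"x":0.0055,"y":0,"z":-0.0026,"fingers":0.0},{"ax":0,"ay":0,"az":0,"x":0.0055,"y":0,"z":-0.0026,"fingers":0.0},{"ax":0,"ay":0,"az":0,"x":0.0055,"y":0,"z":-0.0026,"fingers":0.0},{"ax":0,"ay":0,"az":0,"x":0.0,"y":0,"z":0,"fingers":0.0}]'
python3 - <<'E'
from h import *
plan((-95,-60,7),25)
for n in("scene","side"):
    p=imaging.get_image(n)
    try:
        r,b,c=outline(p,"panel",proj(p,B0+RB@[-60,-60,8]),8); print(n,c,[(RB.T@(np.append(q,0)-B0))[:2].round(1).tolist() for q in b],np.round(r[1],1))
    except ValueError: print("none")
E
```

```text
t: 5.52
tcp_pos: [435.7, -8.8, 11.7]
eef_rot: [2.965, 0.437, -0.653]
ft_force: [-0.2, 0.5, 0.3]
gripper_width: -0.1
grip_force: 0.0
sg 1 turn [ 0.57 -0.06 -0.25] shift_now [ 9.5 -0.4  0.8] shift_after [ 9.5 -0.3  0.8]
t 5.52 bpos [-103.3  -60.3   11.7] w [435.7  -8.8  11.7] q [ 0.38  0.55 -0.65  1.84  0.35  1.33 -1.71] F [0.  0.6 0.3] grip -0.1
scene 0.87 [[-105.0, -10.6], [-103.3, -112.5], [-36.0, -111.3], [-37.7, -9.4]] [ 67.3 101.9]
side 0.68 [[-120.6, -2.8], [-130.9, -109.9], [-49.4, -117.7], [-39.1, -10.6]] [ 81.9 107.6]
```

```bash
python3 -m handwheel '[{"ax":0,"ay":0,"az":0,"x":-0.006,"y":0,"z":-0.013,"fingers":0.0},{"ax":0,"ay":0,"az":0,"x":-0.025,"y":0,"z":0.0117,"fingers":0.0},{"ax":0,"ay":0,"az":0,"x":-0.025,"y":0,"z":0.0117,"fingers":0.0},{"ax":0,"ay":0,"az":0,"x":0.0,"y":0,"z":0,"fingers":0.0},{"ax":0,"ay":0,"az":0,"x":0.0,"y":0,"z":0,"fingers":0.0}]'
python3 - <<'E'
from h import *
plan((-155,-60,6),25)
for n in("scene","side"):
    p=imaging.get_image(n)
    try:
        r,b,c=outline(p,"panel",proj(p,B0+RB@[-80,-60,8]),8); print(n,c,[(RB.T@(np.append(q,0)-B0))[:2].round(1).tolist() for q in b],np.round(r[1],1))
    except ValueError: print("none")
    if n=="side": save(p,"c.png",(220,140,340,230),5)
E
```

```text
t: 6.13
tcp_pos: [380.9, -25.9, 26.9]
eef_rot: [2.964, 0.435, -0.654]
ft_force: [0.7, 0.1, 1.2]
gripper_width: -0.3
grip_force: 0.0
sg 1 turn [ 0.64  0.   -0.33] shift_now [14.  -1.1 16.5] shift_after [14.  -0.8 16.5]
t 6.13 bpos [-160.7  -60.8   26.9] w [380.9 -25.9  26.9] q [ 0.45  0.43 -0.67  1.97  0.31  1.3  -1.67] F [ 0.7 -0.1  1.2] grip -0.3
scene 0.9 [[-120.4, -5.0], [-127.3, -108.9], [-39.0, -114.7], [-32.2, -10.9]] [ 88.4 104. ]
side 0.64 [[-117.8, -2.5], [-128.2, -109.0], [-46.3, -117.0], [-35.9, -10.5]] [ 82.2 107. ]
```

View pics/c.png

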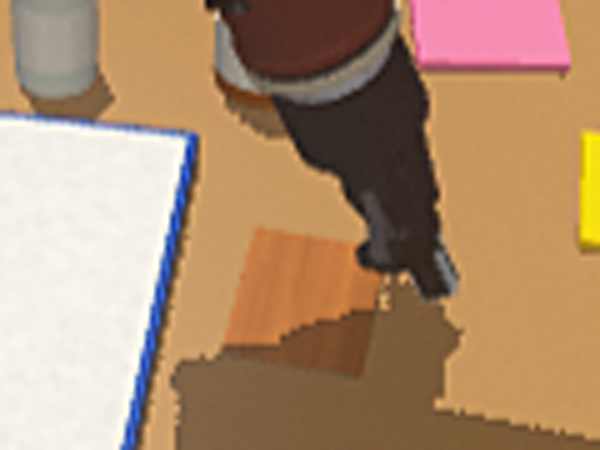

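```bash
python3 -m handwheel '[{"ax":0,"ay":0,"az":0,"x":0.004,"y":0,"z":0.005,"fingers":0.0},{"ax":0,"ay":0,"az":0,"x":0.004,"y":-0.001,"z":0.005,"fingers":0.0},{"ax":0,"ay":0,"az":0,"x":0.004,"y":0,"z":0.004,"fingers":0.0},{"ax":0,"ay":0,"az":0,"x":0.0,"y":0,"z":0,"fingers":0.0},{"ax":0,"ay":0,"az":0,"x":0.0,"y":0,"z":0,"fingers":0.0},{"ax":0,"ay":0,"az":0,"x":0.0,"y":0,"z":0,"fingers":0.0}]'
python3 -c "
from h import *
plan((-155,-60,6),25)"
```

```text
t: 6.83
tcp_pos: [386.2, -22.8, 8.0]
eef_rot: [2.965, 0.437, -0.655]
ft_force: [0.4, -1.1, 0.3]
gripper_width: 0.0
grip_force: 0.0
sg 1 turn [ 0.57  0.01 -0.25] shift_now [0.6 0.6 1.9] shift_after [0.6 0.7 1.9]
t 6.83 bpos [-154.8  -59.3    8. ] w [386.2 -22.8   8. ] q [ 0.43  0.47 -0.66  1.96  0.33  1.27 -1.69] F [ 0.1 -1.2  0.3] grip 0.0
```

```bash
python3 -m handwheel '[{"ax":0,"ay":0,"az":0,"x":0.0013,"y":0,"z":0.0027,"fingers":0.0},{"ax":0,"ay":0,"az":0,"x":0.0,"y":0,"z":0,"fingers":0.0},{"ax":0,"ay":0,"az":0,"x":0.0,"y":0,"z":0,"fingers":0.0}]'
python3 -c "
from h import *
plan((-155,-60,6),25)"
```

```text
t: 7.08
tcp_pos: [386.2, -23.0, 5.1]
eef_rot: [2.964, 0.437, -0.654]
ft_force: [0.4, -0.3, 0.3]
gripper_width: 0.2
grip_force: 0.0
sg 1 turn [ 0.58 -0.01 -0.27] shift_now [-0.6  0.4 -0.7] shift_after [-0.6  0.4 -0.7]
t 7.08 bpos [-154.8  -59.6    5.1] w [386.2 -23.    5.1] q [ 0.43  0.48 -0.66  1.96  0.34  1.26 -1.69] F [ 0.3 -0.4  0.3] grip 0.2
```

```bash
python3 -m handwheel '[{"ax":0,"ay":0,"az":0,"x":0.0055,"y":0,"z":-0.0025,"fingers":0.0},{"ax":0,"ay":0,"az":0,"x":0.0055,"y":0,"z":-0.0025,"fingers":0.0},{"ax":0,"ay":0,"az":0,"x":0.0055,"y":0,"z":-0.0025,"fingers":0.0},{"ax":0,"ay":0,"az":0,"x":0.0055,"y":0,"z":-0.0025,"fingers":0.0},{"ax":0,"ay":0,"az":0,"x":0.0055,"y":0,"z":-0.0025,"fingers":0.0},{"ax":0,"ay":0,"az":0,"x":0.0055,"y":0,"z":-0.0025,"fingers":0.0},{"ax":0,"ay":0,"az":0,"x":0.0055,"y":0,"z":-0.0025,"fingers":0.0},{"ax":0,"ay":0,"az":0,"x":0.0055,"y":0,"z":-0.0025,"fingers":0.0},{"ax":0,"ay":0,"az":0,"x":0.0,"y":0,"z":0,"fingers":0.0},{"ax":0,"ay":0,"az":0,"x":0.0,"y":0,"z":0,"fingers":0.0}]'
python3 - <<'E'
from h import *
plan((-95,-60,5),25)
for n in("scene","side"):
    p=imaging.get_image(n)
    try:
        r,b,c=outline(p,"panel",proj(p,B0+RB@[-60,-60,8]),8); print(n,c,[(RB.T@(np.append(q,0)-B0))[:2].round(1).tolist() for q in b],np.round(r[1],1))
    except ValueError: print("none")
E
```

```text
t: 7.92
tcp_pos: [433.1, -8.6, 4.5]
eef_rot: [2.965, 0.437, -0.653]
ft_force: [-0.1, -0.9, -0.7]
gripper_width: -0.3
grip_force: 0.0
sg 1 turn [ 0.57 -0.06 -0.25] shift_now [ 9.5  0.6 -5. ] shift_after [ 9.5  0.6 -5. ]
t 7.92 bpos [-105.8  -59.4    4.5] w [433.1  -8.6   4.5] q [ 0.38  0.56 -0.64  1.85  0.36  1.31 -1.72] F [-0.3 -0.8 -0.7] grip -0.3
scene 0.66 [[-89.6, -7.4], [-94.6, -108.5], [-11.2, -112.7], [-6.1, -11.5]] [ 83.6 101.3]
side 0.62 [[-91.7, -4.9], [-91.5, -114.9], [-7.9, -114.8], [-8.1, -4.7]] [ 83.5 110.1]
```

```bash
python3 -m handwheel '[{"ax":0,"ay":0,"az":0,"x":0.005,"y":0,"z":-0.0025,"fingers":0.0},{"ax":0,"ay":0,"az":0,"x":0.0035,"y":0,"z":-0.0018,"fingers":0.0},{"ax":0,"ay":0,"az":0,"x":0,"y":0,"z":0,"fingers":0.0},{"ax":0,"ay":0,"az":0,"x":-0.006,"y":0,"z":0.0,"fingers":0.0},{"ax":0,"ay":6.25,"az":0,"x":0,"y":0,"z":0,"fingers":0.0},{"ax":0,"ay":6.25,"az":0,"x":0,"y":0,"z":0,"fingers":0.0},{"ax":0,"ay":6.25,"az":0,"x":0,"y":0,"z":0,"fingers":0.0},{"ax":0,"ay":6.25,"az":0,"x":0,"y":0,"z":0,"fingers":0.0},{"ax":0,"ay":0,"az":0,"x":0.0,"y":0,"z":0,"fingers":0.0},{"ax":0,"ay":0,"az":0,"x":0.0,"y":0,"z":0,"fingers":0.0}]'
python3 - <<'E'
from h import *
plan((-95,-60,1.5),0)
for n in("scene","side"):
    p=imaging.get_image(n)
    try:
        r,b,c=outline(p,"panel",proj(p,B0+RB@[-60,-60,8]),8); print(n,c,[(RB.T@(np.append(q,0)-B0))[:2].round(1).tolist() for q in b],np.round(r[1],1))
    except ValueError: print("none")
E
```

```text
t: 8.95
tcp_pos: [435.4, -8.9, 8.1]
eef_rot: [3.095, 0.457, 0.002]
ft_force: [0.2, 0.1, 0.8]
gripper_width: -0.1
grip_force: 0.0
sg 1 turn [ 0.77  0.05 -0.08] shift_now [ 8.6 -0.5  6.6] shift_after [ 8.6 -0.4  6.6]
t 8.95 bpos [-103.6  -60.4    8.1] w [435.4  -8.9   8.1] q [ 0.61  0.24 -0.75  2.17  0.24  0.81 -1.57] F [ 0.2 -0.   0.8] grip -0.1
scene 0.71 [[-86.3, -6.8], [-85.8, -112.3], [-8.4, -111.9], [-8.9, -6.4]] [ 77.4 105.5]
side 0.91 [[-81.6, -5.7], [-86.1, -111.3], [-6.6, -114.7], [-2.1, -9.0]] [ 79.6 105.8]
```

```bash
python3 -m handwheel '[{"ax":0.7,"ay":0,"az":0,"x":0,"y":0,"z":0.004,"fingers":0.0},{"ax":0,"ay":0,"az":0,"x":0,"y":0,"z":0.003,"fingers":0.0},{"ax":0,"ay":0,"az":0,"x":0.004,"y":0,"z":0,"fingers":0.0},{"ax":0,"ay":0,"az":0,"x":0.003,"y":0,"z":0,"fingers":0.0},{"ax":0,"ay":0,"az":0,"x":0.003,"y":0,"z":0,"fingers":0.0},{"ax":0,"ay":0,"az":0,"x":0.002,"y":0,"z":0,"fingers":0.0},{"ax":0,"ay":0,"az":0,"x":0,"y":0,"z":0,"fingers":0.0},{"ax":0,"ay":0,"az":0,"x":0,"y":0,"z":0,"fingers":0.0}]'
python3 - <<'E'
from h import *
plan((-89,-60,1.5),0)
E
```

```text
t: 9.82
tcp_pos: [437.6, -7.3, -0.2]
eef_rot: [3.104, 0.459, -0.038]
ft_force: [-52.6, -10.4, 77.5]
gripper_width: 0.1
grip_force: 38.6
sg 1 turn [-0.02  1.38 -0.08] shift_now [12.   0.5 -2. ] shift_after [12.1  0.5 -1.7]
t 9.82 bpos [-101.1  -59.5   -0.2] w [ 4.376e+02 -7.300e+00 -2.000e-01] q [ 0.59  0.28 -0.74  2.15  0.26  0.83 -1.58] F [-53.3   5.3  77.5] grip 0.1
```

```bash
python3 -m handwheel '[{"ax":0,"ay":0,"az":0,"x":-0.006,"y":0,"z":-0.002,"fingers":0.0},{"ax":0,"ay":0,"az":0,"x":0,"y":0,"z":-0.001,"fingers":0.0},{"ax":0,"ay":0,"az":0,"x":0,"y":0,"z":0,"fingers":0.0}]'
python3 - <<'E'
from h import *
plan((-94,-60,1.5),0)
E
```

```text
t: 10.07
tcp_pos: [442.4, -5.9, 3.4]
eef_rot: [-3.106, -0.462, 0.0]
ft_force: [-0.2, -0.1, 0.1]
gripper_width: 0.1
grip_force: 0.0
sg 1 turn [-0.08 -0.01  0.  ] shift_now [2.  0.5 1.9] shift_after [2.  0.5 1.9]
t 10.07 bpos [-96.  -59.5   3.4] w [442.4  -5.9   3.4] q [ 0.61  0.26 -0.74  2.15  0.25  0.81 -1.57] F [-0.2 -0.   0.1] grip 0.1
```

```bash
python3 -m handwheel '[{"ax":0,"ay":0,"az":0,"x":0,"y":0,"z":0.0018,"fingers":0.0},{"ax":0,"ay":0,"az":0,"x":0.002,"y":0,"z":0,"fingers":0.0},{"ax":0,"ay":0,"az":0,"x":0.002,"y":0,"z":0,"fingers":0.0},{"ax":0,"ay":0,"az":0,"x":0,"y":0,"z":0,"fingers":0.0},{"ax":0,"ay":0,"az":0,"x":0,"y":0,"z":0,"fingers":0.0}]'
python3 - <<'E'
from h import *
plan((-94,-60,1.5),0)
E
```

```text
t: 10.48
tcp_pos: [443.7, -5.7, 0.7]
eef_rot: [-3.107, -0.461, 0.009]
ft_force: [-9.9, -4.2, 6.8]
gripper_width: 0.0
grip_force: 5.0
sg 1 turn [-0.08  0.32 -0.03] shift_now [ 0.7  0.3 -0.8] shift_after [ 0.7  0.3 -0.8]
t 10.48 bpos [-94.7 -59.7   0.7] w [443.7  -5.7   0.7] q [ 0.6   0.28 -0.74  2.15  0.26  0.81 -1.58] F [-10.7  -1.1   6.8] grip 0.0
```

```bash
python3 -m handwheel '[{"ax":0,"ay":0,"az":0,"x":0,"y":0,"z":-0.0007,"fingers":0.0},{"ax":0,"ay":0,"az":0,"x":0,"y":0,"z":0,"fingers":0.0},{"ax":0,"ay":0,"az":0,"x":0,"y":0,"z":0,"fingers":0.0}]'
python3 - <<'E'
from h import *
plan((-94,-60,1.5),0)
for n in("scene","side"):
    p=imaging.get_image(n)
    try:
        r,b,c=outline(p,"panel",proj(p,B0+RB@[-60,-60,8]),8); print(n,c,[(RB.T@(np.append(q,0)-B0))[:2].round(1).tolist() for q in b],np.round(r[1],1))
    except ValueError: print("none")
E
```

```text
t: 10.73
tcp_pos: [444.1, -6.1, 1.3]
eef_rot: [-3.107, -0.46, 0.007]
ft_force: [-6.0, -4.9, 0.2]
gripper_width: 0.4
grip_force: 3.3
sg 1 turn [-0.06  0.26 -0.05] shift_now [ 0.5 -0.2 -0.2] shift_after [ 0.5 -0.2 -0.2]
t 10.73 bpos [-94.5 -60.2   1.3] w [444.1  -6.1   1.3] q [ 0.6   0.27 -0.74  2.15  0.25  0.81 -1.58] F [-7.2 -2.9  0.2] grip 0.4
scene 0.96 [[-84.6, -9.9], [-85.6, -110.1], [-9.6, -110.8], [-8.7, -10.6]] [ 76.  100.2]
side 0.62 [[-83.0, -2.8], [-83.9, -117.0], [-3.7, -117.6], [-2.8, -3.4]] [ 80.2 114.2]
```

```bash
python3 -m handwheel '[{"ax":0,"ay":0,"az":0,"x":0.0003,"y":0,"z":-0.0015,"fingers":0.0},{"ax":0,"ay":0,"az":0,"x":0,"y":0,"z":-0.0025,"fingers":0.0},{"ax":0,"ay":0,"az":0,"x":0,"y":0,"z":-0.0025,"fingers":0.0},{"ax":0,"ay":0,"az":0,"x":0,"y":0,"z":-0.0025,"fingers":0.0},{"ax":0,"ay":0,"az":0,"x":0,"y":0,"z":0,"fingers":0.0}]'
python3 - <<'E'
from h import *
plan((-94,-60,13),0)
p=imaging.get_image("side"); save(p,"d.png",(220,140,340,230),5)
E
```

```text
t: 11.35
tcp_pos: [444.7, -6.0, 10.7]
eef_rot: [-3.107, -0.46, 0.007]
ft_force: [-5.6, -5.2, 0.2]
gripper_width: -0.1
grip_force: 3.3
sg 1 turn [-0.05  0.24 -0.05] shift_now [-0.1 -0.3 -2.3] shift_after [-0.1 -0.3 -2.3]
t 11.35 bpos [-93.9 -60.3  10.7] w [444.7  -6.   10.7] q [ 0.61  0.26 -0.75  2.14  0.24  0.83 -1.56] F [-6.8 -3.4  0.2] grip -0.1
```

View pics/d.png

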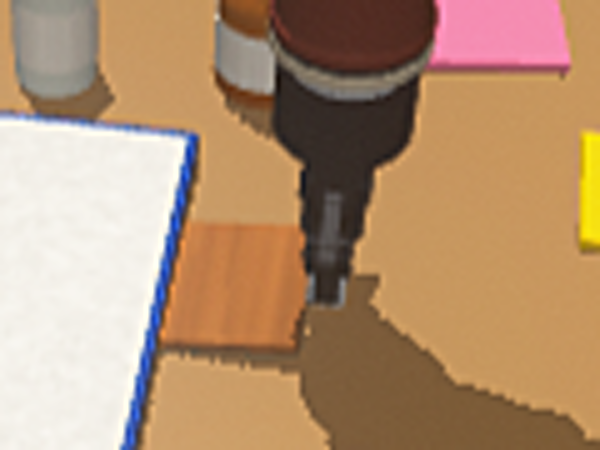

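The finger holds the side under about 7 N, and the panel's near edge is lifting: the shadow under its right edge shows at crop px (300,340). I'll carry on along the arc.

```bash
python3 -m handwheel '[{"ax":0,"ay":0,"az":0,"x":0.0003,"y":0,"z":-0.0035,"fingers":0.0},{"ax":0,"ay":0,"az":0,"x":0.0004,"y":0,"z":-0.0035,"fingers":0.0},{"ax":0,"ay":0,"az":0,"x":0.0006,"y":0,"z":-0.0035,"fingers":0.0},{"ax":0,"ay":0,"az":0,"x":0.0007,"y":0,"z":-0.0035,"fingers":0.0},{"ax":0,"ay":0,"az":0,"x":0.0009,"y":0,"z":-0.0034,"fingers":0.0},{"ax":0,"ay":0,"az":0,"x":0,"y":0,"z":0,"fingers":0.0}]'
python3 - <<'E'
from h import *
plan((-92,-60,28.6),0)
E
```

```text
t: 11.9
tcp_pos: [448.2, -4.9, 28.5]
eef_rot: [-3.107, -0.461, 0.005]
ft_force: [-4.5, -4.0, 1.4]
gripper_width: 0.1
grip_force: 3.0
sg 1 turn [-0.04  0.16 -0.04] shift_now [-1.8 -0.3 -0.1] shift_after [-1.8 -0.3 -0.1]
t 11.9 bpos [-90.2 -60.3  28.5] w [448.2  -4.9  28.5] q [ 0.62  0.23 -0.76  2.12  0.21  0.87 -1.54] F [-5.5 -2.5  1.4] grip 0.1
```

```bash
python3 -m handwheel '[{"ax":0,"ay":0,"az":0,"x":0.0016,"y":0,"z":-0.004,"fingers":0.0},{"ax":0,"ay":0,"az":0,"x":0.0018,"y":0,"z":-0.004,"fingers":0.0},{"ax":0,"ay":0,"az":0,"x":0.002,"y":0,"z":-0.004,"fingers":0.0},{"ax":0,"ay":0,"az":0,"x":0,"y":0,"z":0,"fingers":0.0}]'
python3 - <<'E'
from h import *
plan((-87.1,-60,41),0)
p=imaging.get_image("side"); save(p,"e.png",(220,140,340,230),5)
E
```

```text
t: 12.23
tcp_pos: [453.7, -3.3, 40.9]
eef_rot: [-3.107, -0.461, 0.004]
ft_force: [-5.7, -4.4, 3.5]
gripper_width: -0.3
grip_force: 3.8
sg 1 turn [-0.03  0.14 -0.03] shift_now [-2.6 -0.3 -0.1] shift_after [-2.6 -0.3 -0.1]
t 12.23 bpos [-84.5 -60.3  40.9] w [453.7  -3.3  40.9] q [ 0.62  0.22 -0.76  2.1   0.19  0.9  -1.53] F [-6.7 -2.5  3.5] grip -0.3
```

View pics/e.png

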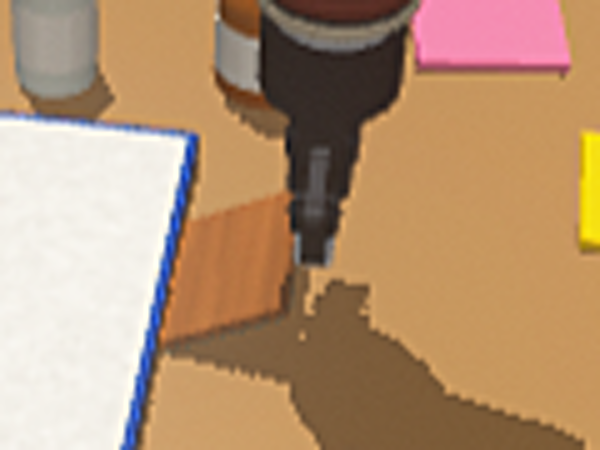

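```bash
python3 -m handwheel '[{"ax":0,"ay":0,"az":0,"x":0.0021,"y":0,"z":-0.0038,"fingers":0.0},{"ax":0,"ay":0,"az":0,"x":0.0023,"y":0,"z":-0.0036,"fingers":0.0},{"ax":0,"ay":0,"az":0,"x":0.0025,"y":0,"z":-0.0035,"fingers":0.0},{"ax":0,"ay":0,"az":0,"x":0.0028,"y":0,"z":-0.0033,"fingers":0.0},{"ax":0,"ay":0,"az":0,"x":0.0029,"y":0,"z":-0.0031,"fingers":0.0},{"ax":0,"ay":0,"az":0,"x":0,"y":0,"z":0,"fingers":0.0}]'
python3 - <<'E'
from h import *
plan((-74,-60,59),0)
E
```

```text
t: 12.78
tcp_pos: [466.5, 1.0, 58.4]
eef_rot: [-3.107, -0.461, 0.002]
ft_force: [-4.8, -3.5, 5.5]
gripper_width: -0.3
grip_force: 4.1
sg 1 turn [-0.05  0.06 -0.01] shift_now [-3.   0.1 -0.6] shift_after [-3.   0.1 -0.6]
t 12.78 bpos [-71.  -59.9  58.4] w [466.5   1.   58.4] q [ 0.62  0.22 -0.77  2.06  0.18  0.94 -1.53] F [-5.6 -2.   5.5] grip -0.3
```

```bash
python3 -m handwheel '[{"ax":0,"ay":0,"az":0,"x":0.0027,"y":0,"z":-0.0027,"fingers":0.0},{"ax":0,"ay":0,"az":0,"x":0.0028,"y":0,"z":-0.0025,"fingers":0.0},{"ax":0,"ay":0,"az":0,"x":0.0029,"y":0,"z":-0.0022,"fingers":0.0},{"ax":0,"ay":0,"az":0,"x":0.003,"y":0,"z":-0.002,"fingers":0.0},{"ax":0,"ay":0,"az":0,"x":0.003,"y":0,"z":-0.0019,"fingers":0.0},{"ax":0,"ay":0,"az":0,"x":0,"y":0,"z":0,"fingers":0.0}]'
python3 - <<'E'
from h import *
plan((-57,-60,70),0)
E
```

```text
t: 13.28
tcp_pos: [481.3, 5.9, 70.1]
eef_rot: [-3.106, -0.462, -0.002]
ft_force: [-2.5, -1.7, 6.3]
gripper_width: -0.3
grip_force: 3.0
sg 1 turn [-0.05 -0.1   0.02] shift_now [-1.6  0.4  0.1] shift_after [-1.6  0.4  0.1]
t 13.28 bpos [-55.4 -59.6  70.1] w [481.3   5.9  70.1] q [ 0.61  0.23 -0.77  2.02  0.19  0.97 -1.54] F [-2.9 -0.9  6.3] grip -0.3
```

```bash
python3 -m handwheel '[{"ax":0,"ay":0,"az":0,"x":0.003,"y":0,"z":-0.0016,"fingers":0.0},{"ax":0,"ay":0,"az":0,"x":0.003,"y":0,"z":-0.0014,"fingers":0.0},{"ax":0,"ay":0,"az":0,"x":0.003,"y":0,"z":-0.0012,"fingers":0.0},{"ax":0,"ay":0,"az":0,"x":0.003,"y":0,"z":-0.001,"fingers":0.0},{"ax":0,"ay":0,"az":0,"x":0.003,"y":0,"z":-0.0008,"fingers":0.0},{"ax":0,"ay":0,"az":0,"x":0,"y":0,"z":0,"fingers":0.0}]'
python3 - <<'E'
from h import *
plan((-42,-60,76),0)
p=imaging.get_image("side"); save(p,"f.png",(210,130,330,220),5)
E
```

```text
t: 13.78
tcp_pos: [496.1, 10.3, 76.4]
eef_rot: [-3.106, -0.462, -0.004]
ft_force: [-2.3, -1.4, 8.6]
gripper_width: -0.3
grip_force: 3.7
sg 1 turn [-0.04 -0.14  0.02] shift_now [-2.   0.4  0.4] shift_after [-2.   0.4  0.4]
t 13.78 bpos [-40.  -59.6  76.4] w [496.1  10.3  76.4] q [ 0.59  0.25 -0.77  1.98  0.21  0.99 -1.55] F [-2.6 -0.7  8.6] grip -0.3
```

View pics/f.png

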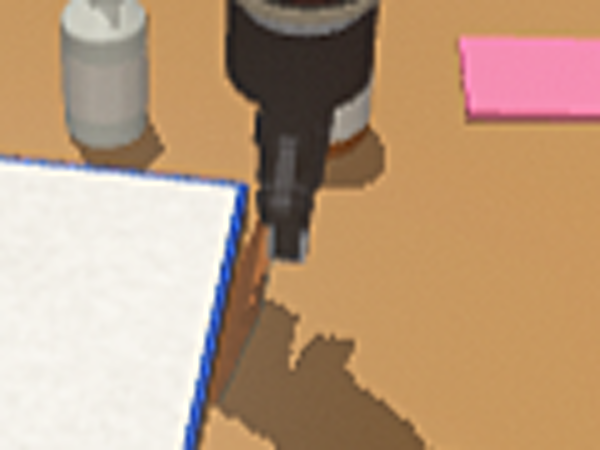

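```bash
python3 -m handwheel '[{"ax":0,"ay":0,"az":0,"x":0.003,"y":0,"z":-0.0009,"fingers":0.0},{"ax":0,"ay":0,"az":0,"x":0.003,"y":0,"z":-0.0008,"fingers":0.0},{"ax":0,"ay":0,"az":0,"x":0.003,"y":0,"z":-0.0007,"fingers":0.0},{"ax":0,"ay":0,"az":0,"x":0.003,"y":0,"z":-0.0006,"fingers":0.0},{"ax":0,"ay":0,"az":0,"x":0.003,"y":0,"z":-0.0005,"fingers":0.0},{"ax":0,"ay":0,"az":0,"x":0.003,"y":0,"z":-0.0003,"fingers":0.0},{"ax":0,"ay":0,"az":0,"x":0,"y":0,"z":0,"fingers":0.0}]'
python3 - <<'E'
from h import *
plan((-20,-60,79.5),0)
E
```

```text
t: 14.42
tcp_pos: [512.1, 15.6, 79.1]
eef_rot: [-3.106, -0.462, -0.0]
ft_force: [0.7, 0.4, 0.8]
gripper_width: 0.1
grip_force: 0.0
sg 1 turn [-0.1  -0.03  0.02] shift_now [ 3.1  0.7 -0.4] shift_after [ 3.1  0.7 -0.4]
t 14.42 bpos [-23.1 -59.3  79.1] w [512.1  15.6  79.1] q [ 0.56  0.28 -0.76  1.94  0.23  1.01 -1.58] F [0.8 0.2 0.8] grip 0.1
```

Contact force is gone, so I'll look at the result.

```bash
python3 - <<'E'
from h import *
p=imaging.get_image("side");s=imaging.get_image("scene")
a=cv2.resize(p["image"][120:230,200:340,::-1],(400,314));b=cv2.resize(s["image"][120:240,190:343,::-1],(400,314))
cv2.imwrite("pics/g.png",np.hstack([a,b]))
E
```

```text
(no output)
```

View pics/g.png

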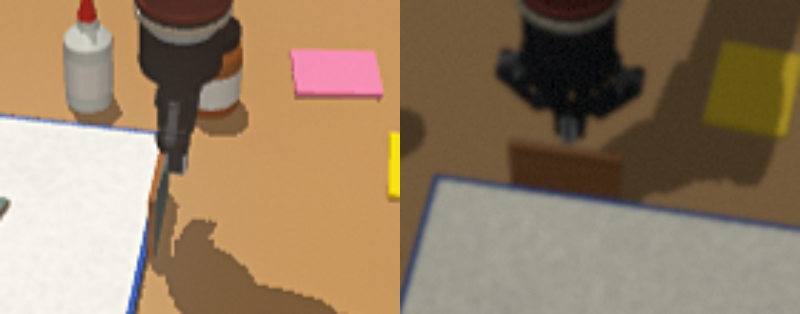

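The panel stands on edge against the blue front edge (left half px 160,200; right half px 565,170), and the finger is just behind its top. Next I'll back off, go lower on the painted face, and push it over.

```bash
python3 -m handwheel '[{"ax":0,"ay":0,"az":0,"x":-0.007,"y":0,"z":0,"fingers":0.0},{"ax":0,"ay":0,"az":0,"x":-0.007,"y":0,"z":0,"fingers":0.0},{"ax":0,"ay":0,"az":0,"x":0,"y":0,"z":0.01,"fingers":0.0},{"ax":0,"ay":0,"az":0,"x":0,"y":0,"z":0.012,"fingers":0.0},{"ax":0,"ay":0,"az":0,"x":0.004,"y":0,"z":0,"fingers":0.0},{"ax":0,"ay":0,"az":0,"x":0.004,"y":0,"z":0,"fingers":0.0},{"ax":0,"ay":0,"az":0,"x":0.004,"y":0,"z":0,"fingers":0.0},{"ax":0,"ay":0,"az":0,"x":0.003,"y":0,"z":0,"fingers":0.0},{"ax":0,"ay":0,"az":0,"x":0.002,"y":0,"z":0,"fingers":0.0},{"ax":0,"ay":0,"az":0,"x":0.002,"y":0,"z":0,"fingers":0.0},{"ax":0,"ay":0,"az":0,"x":0,"y":0,"z":0,"fingers":0.0}]'
python3 - <<'E'
from h import *
plan((-20,-60,57),0)
for n in("scene","side"):
    p=imaging.get_image(n); m=imaging.regions_of(p,"panel")
    for d in m:
        c=RB.T@(ray(p,d["point"],20)-B0); 
        if abs(c[0])<120 and abs(c[1]+60)<120: print(n,d["conf"],c.round(),d["mask"].sum(),p["image"][d["mask"]].mean(0).round())
E
```

```text
t: 15.43
tcp_pos: [517.0, 16.8, 57.4]
eef_rot: [-3.106, -0.462, -0.001]
ft_force: [0.1, 0.3, 0.8]
gripper_width: -0.2
grip_force: 0.0
sg 1 turn [-0.06 -0.04  0.01] shift_now [-1.9  0.5  0.4] shift_after [-1.9  0.5  0.4]
t 15.43 bpos [-18.1 -59.5  57.4] w [517.   16.8  57.4] q [ 0.54  0.32 -0.75  1.95  0.26  0.97 -1.61] F [0.1 0.3 0.8] grip -0.2
scene 0.76 [-29. -71.  20.] 712 [68. 46. 29.]
side 0.52 [ -4. -66.  20.] 191 [101.  83.  66.]
```

Still standing, so I'll push further.

```bash
python3 -m handwheel '[{"ax":0,"ay":0,"az":0,"x":0.003,"y":0,"z":0,"fingers":0.0},{"ax":0,"ay":0,"az":0,"x":0.003,"y":0,"z":0,"fingers":0.0},{"ax":0,"ay":0,"az":0,"x":0.003,"y":0,"z":0,"fingers":0.0},{"ax":0,"ay":0,"az":0,"x":0.003,"y":0,"z":0,"fingers":0.0},{"ax":0,"ay":0,"az":0,"x":0.003,"y":0,"z":0,"fingers":0.0},{"ax":0,"ay":0,"az":0,"x":0.003,"y":0,"z":0,"fingers":0.0},{"ax":0,"ay":0,"az":0,"x":0,"y":0,"z":0,"fingers":0.0},{"ax":0,"ay":0,"az":0,"x":0,"y":0,"z":0,"fingers":0.0},{"ax":0,"ay":0,"az":0,"x":0,"y":0,"z":0,"fingers":0.0}]'
python3 - <<'E'
from h import *
plan((-20,-60,57),0)
for n in("scene","side"):
    p=imaging.get_image(n); m=imaging.regions_of(p,"panel")
    for d in m:
        c=RB.T@(ray(p,d["point"],20)-B0); 
        if abs(c[0])<120 and abs(c[1]+60)<120: print(n,d["conf"],c.round(),d["mask"].sum(),p["image"][d["mask"]].mean(0).round())
E
```

```text
t: 16.38
tcp_pos: [533.6, 21.8, 57.2]
eef_rot: [-3.106, -0.462, 0.0]
ft_force: [0.1, 0.7, 0.1]
gripper_width: -0.1
grip_force: 0.0
sg 1 turn [-0.06 -0.    0.01] shift_now [-19.2   0.5   0.2] shift_after [-19.2   0.5   0.2]
t 16.38 bpos [ -0.8 -59.5  57.2] w [533.6  21.8  57.2] q [ 0.51  0.36 -0.74  1.91  0.29  0.98 -1.63] F [0.3 0.6 0.1] grip -0.1
scene 0.79 [  6. -64.  20.] 1213 [60. 70. 64.]
side 0.93 [  8. -64.  20.] 707 [105. 114. 104.]
```

It flipped, and grey-green is now up. I'll retreat behind it, drop to mid-thickness height and measure.

```bash
python3 -m handwheel '[{"ax":0,"ay":0,"az":0,"x":-0.02,"y":0,"z":0,"fingers":0.0},{"ax":0,"ay":0,"az":0,"x":-0.02,"y":0,"z":0,"fingers":0.0},{"ax":0,"ay":0,"az":0,"x":-0.015,"y":0,"z":0,"fingers":0.0},{"ax":0,"ay":0,"az":0,"x":0,"y":0,"z":0.018,"fingers":0.0},{"ax":0,"ay":0,"az":0,"x":0,"y":0,"z":0.018,"fingers":0.0},{"ax":0,"ay":0,"az":0,"x":0,"y":0,"z":0,"fingers":0.0},{"ax":0,"ay":0,"az":0,"x":0,"y":0,"z":0,"fingers":0.0}]'
python3 - <<'E'
from h import *
plan((-45,-60,21),0)
for n in("scene","side"):
    p=imaging.get_image(n)
    for t,c0,z in(("panel",[20,-60,26],26),("standard",[190,-4,26],26)):
      try:
        r,b,c=outline(p,t,proj(p,B0+RB@c0),z); print(n,t,c,[(RB.T@(np.append(q,0)-B0))[:2].round(1).tolist() for q in b],np.round(r[1],1))
      except ValueError: print("none")
E
```

```text
t: 17.17
tcp_pos: [480.4, 5.9, 21.0]
eef_rot: [-3.106, -0.462, 0.002]
ft_force: [0.0, 0.1, -0.5]
gripper_width: -0.0
grip_force: 0.0
sg 1 turn [-0.11  0.07  0.02] shift_now [11.2  0.7 -0. ] shift_after [11.2  0.7  0. ]
t 17.17 bpos [-56.2 -59.3  21. ] w [480.4   5.9  21. ] q [ 0.57  0.31 -0.74  2.05  0.27  0.88 -1.6 ] F [ 0.1  0.1 -0.5] grip -0.0
scene panel 0.65 [[-34.0, -9.1], [-34.5, -109.0], [48.9, -109.4], [49.5, -9.6]] [83.4 99.8]
scene standard 0.7 [[163.2, 55.7], [139.6, -44.6], [223.7, -64.4], [247.3, 35.9]] [ 86.4 103. ]
side panel 0.84 [[-35.1, -5.0], [-35.2, -116.2], [44.3, -116.2], [44.3, -5.1]] [ 79.5 111.1]
side standard 0.67 [[163.5, 58.9], [137.3, -44.3], [220.7, -65.5], [246.9, 37.7]] [ 86.  106.4]
```

```bash
python3 -m handwheel '[{"ax":0,"ay":0,"az":0,"x":0.005,"y":0,"z":-0.0005,"fingers":0.0},{"ax":0,"ay":0,"az":0,"x":0.005,"y":0,"z":0,"fingers":0.0},{"ax":0,"ay":0,"az":0,"x":0.004,"y":0,"z":0,"fingers":0.0},{"ax":0,"ay":0,"az":0,"x":0.004,"y":0,"z":0,"fingers":0.0},{"ax":0,"ay":0,"az":0,"x":0.004,"y":0,"z":0,"fingers":0.0},{"ax":0,"ay":0,"az":0,"x":0.004,"y":0,"z":0,"fingers":0.0},{"ax":0,"ay":0,"az":0,"x":0.004,"y":0,"z":0,"fingers":0.0},{"ax":0,"ay":0,"az":0,"x":0,"y":0,"z":0,"fingers":0.0}]'
python3 - <<'E'
from h import *
plan((1,-60,21.5),0)
for n in("scene","side"):
    p=imaging.get_image(n)
    for t,c0,z in(("panel",[25,-60,26],26),):
      try:
        r,b,c=outline(p,t,proj(p,B0+RB@c0),z); print(n,t,c,[(RB.T@(np.append(q,0)-B0))[:2].round(1).tolist() for q in b],np.round(r[1],1))
      except ValueError: print("none")
E
```

```text
t: 18.13
tcp_pos: [510.6, 15.0, 21.8]
eef_rot: [-3.106, -0.462, -0.001]
ft_force: [-0.1, 0.8, 0.9]
gripper_width: -0.2
grip_force: 0.0
sg 1 turn [-0.08 -0.05  0.02] shift_now [25.7  0.6  0.3] shift_after [25.7  0.6  0.3]
t 18.13 bpos [-24.7 -59.4  21.8] w [510.6  15.   21.8] q [ 0.52  0.37 -0.73  1.99  0.31  0.9  -1.64] F [0.1 0.8 0.9] grip -0.2
scene panel 0.73 [[-14.1, -7.9], [-14.5, -110.9], [70.5, -111.2], [70.9, -8.2]] [ 85. 103.]
side panel 0.59 [[-13.6, -5.3], [-13.5, -111.9], [66.7, -111.8], [66.5, -5.2]] [ 80.1 106.6]
```

```bash
python3 -m handwheel '[{"ax":0,"ay":0,"az":0,"x":0.004,"y":0,"z":0,"fingers":0.0},{"ax":0,"ay":0,"az":0,"x":0.004,"y":0,"z":0,"fingers":0.0},{"ax":0,"ay":0,"az":0,"x":0.004,"y":0,"z":0,"fingers":0.0},{"ax":0,"ay":0,"az":0,"x":0.004,"y":0,"z":0,"fingers":0.0},{"ax":0,"ay":0,"az":0,"x":0.004,"y":0,"z":0,"fingers":0.0},{"ax":0,"ay":0,"az":0,"x":0.004,"y":0,"z":0,"fingers":0.0},{"ax":0,"ay":0,"az":0,"x":0.003,"y":0,"z":0,"fingers":0.0},{"ax":0,"ay":0,"az":0,"x":0,"y":0,"z":0,"fingers":0.0},{"ax":0,"ay":0,"az":0,"x":-0.02,"y":0,"z":0,"fingers":0.0},{"ax":0,"ay":0,"az":0,"x":-0.03,"y":0,"z":-0.02,"fingers":0.0},{"ax":0,"ay":0,"az":0,"x":-0.02,"y":0,"z":-0.03,"fingers":0.0},{"ax":0,"ay":0,"az":0,"x":0,"y":0,"z":-0.03,"fingers":0.0}]'
python3 - <<'E'
from h import *
plan((1,-60,21.5),0)
for n in("scene","side"):
    p=imaging.get_image(n)
    for t,c0,z in(("panel",[52,-60,26],26),("standard",[190,-4,26],26)):
      try:
        r,b,c=outline(p,t,proj(p,B0+RB@c0),z); print(n,t,c,[(RB.T@(np.append(q,0)-B0))[:2].round(1).tolist() for q in b],np.round(r[1],1))
      except ValueError: print("none")
    if n=="scene": save(p,"z.png",(150,100,410,300),3)
E
```

```text
t: 19.33
tcp_pos: [464.0, 1.0, 100.9]
eef_rot: [-3.106, -0.461, 0.009]
ft_force: [1.1, -0.3, 0.4]
gripper_width: 0.2
grip_force: 0.0
sg 1 turn [-0.11  0.31 -0.02] shift_now [74.8  0.9 79. ] shift_after [74.4  0.8 79.4]
t 19.33 bpos [-73.4 -59.2 100.9] w [464.    1.  100.9] q [ 0.66  0.15 -0.8   2.02  0.12  1.03 -1.47] F [ 1.  -0.6  0.4] grip 0.2
scene panel 0.78 [[11.3, -6.9], [9.7, -109.2], [96.6, -110.6], [98.2, -8.3]] [ 86.9 102.3]
scene standard 0.88 [[164.2, 55.4], [140.2, -43.5], [222.4, -63.5], [246.5, 35.4]] [ 84.7 101.8]
side panel 0.83 [[10.6, -4.5], [12.2, -116.8], [94.7, -115.6], [93.1, -3.3]] [ 82.4 112.3]
side standard 0.6 [[163.6, 57.7], [137.7, -44.4], [222.2, -65.8], [248.1, 36.3]] [ 87.2 105.4]
```

View pics/z.png

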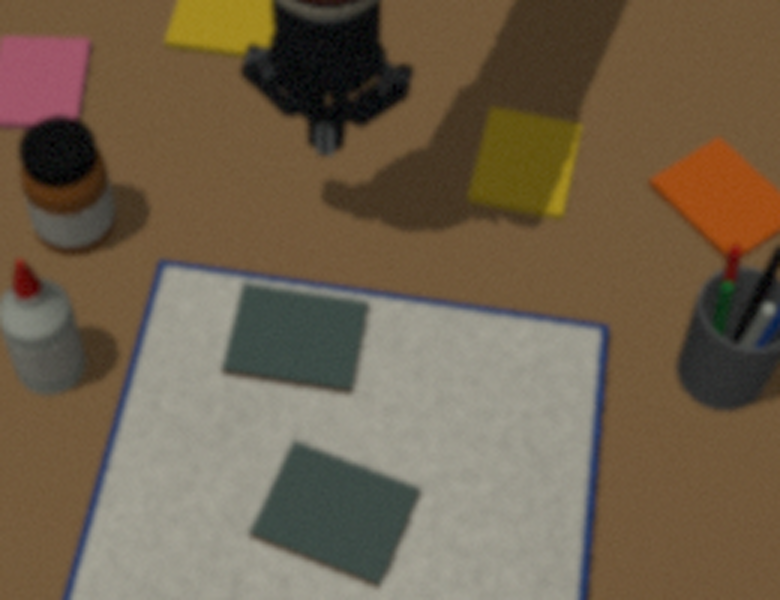

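The panel lies painted side up, wholly on the board (crop px 225–367 × 286–390), behind the blue edge. The standard, jar, dropper and cup are unmoved, and the robot is clear of everything.

```bash
python3 -c "
from cell import ticket
print(ticket.hand_in())"
```

```text
the job is handed in; nothing more can be done
None
```

The panel was tipped over the board's front edge and now lies painted side up, wholly on the board; the standard, jar, dropper and cup stayed put, and the job was handed in just after 19 s.

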